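# Draw out a telescoping ratchet handle to its third ring and hold it level

## Task

The telescoping ratchet sits on the axle nut of the hub in the vise, its handle pushed in and drooping onto a wooden block. Squeeze the lock button on its collar, draw the handle out until the third ring on the shaft has just come out of the collar, and lift the handle clear of the block until it is level. Finish while still gripping it there, level and at the third ring, ready for the pull; leave the tools and the tray lying around as they are.

Things in the scene. Friction and masses are not known exactly. Their poses are not given: they have to be found in the camera images.
- vise: blue bench vise, fixed, jaws 100 mm wide (along its y), tops 150 mm high. Origin on the bench between the jaws; screw and T-bar point along its -x (to 214 mm, at most 120 mm high). A shaft lying between the jaws carries at the +y side a 90 mm flange (y 60 to 86 mm, top 185 mm high), then the axle nut with a deep socket on it
- nut_axis (a point): middle of the ratchet's round head (38 mm across, 22 mm thick), 140 mm above the bench, 140 mm from the vise's origin along its y. The ratchet swings about a level axis through here, parallel to the vise's y. The point's x axis points along the handle, away from the nut: to the vise's -x side, drooping at the start
- ratchet (a joint): swing of the ratchet about the nut axis, rad: 0 is level, plus is handle up. Starts near -0.3, the handle lying on the block. Drag is only 0.06 N m, so the handle (whole ratchet about 0.6 kg) drops if not held; range -0.62 to 0.6
- handle (a joint): draw-out of the handle along its 14 mm shaft, m: 0 fully in (start), 0.088 end stop. At 0.020, 0.040, 0.060, 0.080 the first to fourth dark ring (counted from the nut, 3 mm wide, hidden at the start) has just come out of the collar, 2 mm clear of it. Drag 2 N when unlocked. At these values and 0 there are notches: with the button out the pin drops in and the handle cannot slide
- lock_button (a joint): travel of the spring lock button, m: 0 is out (locked), 0.0045 is flush with the collar side; past 0.003 the handle is free. Takes 4 N to start and 8 N to push flush; springs out when let go
- collar (a point): grasp point: on the handle's centre line inside its collar, level with the button, 85 mm from nut_axis at the start, 145 mm at the third ring. The collar is a dark steel block 40 mm long, centred here, 28 mm high, 30 mm wide between two flat upright sides parallel to the handle. Pinched here (along the vise's y) it squeezes the button; the handle can pivot between the fingers as it is lifted
- button_face (a point): middle of the button's outer face, 19.5 mm from the collar point on the side away from the vise. The button is round, bright steel, 14 mm across, and stands 4.5 mm out of the collar's flat side, flush when squeezed; collar with button is 34.5 mm wide, 30 mm squeezed
- mouth (a point): middle of the collar's end face towards the nut, where the shaft comes out; 20 mm from the collar point
- handle_end (a point): middle of the handle's far, rubber end, 130 mm beyond the collar point. Behind the collar the handle is a knurled steel tube 25 mm thick
- block: loose plain wooden block 60 x 90 x 70 mm high, 0.25 kg, under the outer half of the drooping handle. Origin under its centre
- spanner: bystander: loose steel spanner 200 mm long, lying flat. Origin at its middle
- loose_socket: bystander: loose steel socket 25 mm across, 40 mm high, standing. Origin under its centre
- screwdriver: bystander: loose screwdriver 200 mm long with a dark handle, lying. Origin at its middle
- parts_tray: bystander: loose steel tray 110 x 80 x 28 mm with washers in it. Origin under its centre
Mind the look-alikes: they are no part of the job. What is meant by the block is not blue, purple or yellow, and is the larger of those in its own colour.

How it is judged:
On the way, in this order (a step that is already met when the one before it is completed fails the run):
1. the lock button is squeezed in while the handle is still pushed in (value of joint lock_button above 0.0025 m and value of joint handle below 0.008 m and contact force between the fingers and lock_button above 1 N), for 0.05 s.
2. the handle is drawn out to the third ring (value of joint handle between 0.055 and 0.065 m), for 0.2 s.
At the end, for the whole second after the job is handed in: the fingers still grip the handle (over 5 N); it is drawn out to the third ring (60 mm, give or take 5 mm), level within 0.1 rad, clear of the block, and still (all of step 2 and value of joint ratchet between -0.1 and 0.1 rad and contact force between the fingers and handle above 5 N and contact force between handle and block below 0.1 N and velocity of joint handle between -0.01 and 0.01 m/s and velocity of joint ratchet between -0.1 and 0.1 rad/s); the arm keeps its last pose, push and grip.
It fails at once if a bystander is pushed out of its place by more than 20 mm (distance of any of spanner, loose_socket, screwdriver, parts_tray from where it was at the start of the episode above 0.02 m).
It also fails if it takes over 38 s, if anything falls off the work surface, if the arm or the gripper's body presses on something with over 40 N, if the wrist force passes 120 N, or if a joint passes its speed limit or range.

## Robot

A 6-joint arm with a two-finger parallel gripper is mounted at the origin on the work surface. World frame = base frame: x ahead of the robot, y to its left, z up, the work surface at z = 0. Lengths are in m, angles in rad, forces in N, time in s.
With the tool pointing down it reaches from about 0.35 to 0.975 m from the base axis. Payload 4.9 kg.
Tool frame: the origin (TCP) lies midway between the tips of the shut fingers; the grasp point (between the pads) lies r.grip_point_offset behind it (r.grip_point_offset is the distance from the TCP to the grasp point, in m); z points along the fingers, y is the line along which they close (so a half turn about z gives the same grasp; the last joint's range is limited). The gripper opens to 85 mm and grips with 20 to 120 N. Pads are 22 mm wide; open, the fingers measure 114 mm over their backs; the gripper's body (76 mm by 85 mm) begins 54 mm behind the grasp point. The pads swing forward as they close: fully open they stand 13 mm farther back than shut.
Start: joints at [-1.332, 0.053, 1.613, -0, 1.476, -0.119], TCP at [0.219, -0.585, 0.231] pointing down, gripper open.
Joint ranges: [-3.01, 3.01], [-1.01, 2.22], [0.06, 2.58], [-1.02, 4.17], [0.09, 2.62], [-3.14, 3.14]. Speed limits (rad/s): [2.57, 2.57, 3.14, 3.14, 3.14, 3.14].

## Interface

Orientations are given as a rotation vector (axis times angle).
In Python, from cell import r gives the robot as it stands.
- The arm moves only by the shell command python3 -m jog 'ROWS' [OPENING] [FORCE]. ROWS is JSON, a list of rows, each an object with "xyz": the shift along the tool's x, y, z in mm, a list of three; "turn": the turn about the tool's z in degrees. In form: [{"xyz": [tx, ty, tz], "turn": turn}, ...]. A call has 1 to 5 rows; each row is the pose to reach, as a shift and turn from the pose commanded when the call began, along the tool's axes at that moment; what a row does not reach only later rows make up. A row lasts 1/12 s, in which the tool goes at most 41.7 mm and 7.16 degrees, less where a joint would pass 70% of its speed; a pose out of reach is approached as far as the arm can. A call with a gripper value outside its range is refused whole. OPENING is the finger opening in mm, from 0 to 85.4, set as the call begins (- or left out, the last holds). The fingers move at their own pace and stop on an object; FORCE is the grip in N (left out, the last holds). Time passes only in rows, so rows that repeat a pose let the fingers close. It gives the time, the measured TCP pose, the force and the opening at its end, in the units of the state.
- r.state(): the state, without advancing time (a new reading comes with each control period).
- r.camera(name): name is "side" or "top" or "wrist"; returns (picture, depth): 480x640x3 uint8, red, green, blue; 480x640 float32, m along the optical axis (not along the pixel's ray), 0 where there is no reading.
- r.camera_model(name): a dict with "camera_matrix" (3x3 intrinsics, pixels), "k1" (the pictures are not rectified: a ray, as slopes to the right and down, at radius r is drawn at 1 + k1 r^2 times it, then the intrinsics apply), "xyz" and "rotation" of the camera in the world; the wrist camera has in their place "mount" (4x4, takes a point from camera to tool coordinates, whose origin is the TCP and whose axes are the flange's). Camera axes: x right, y down, z forward; pixel columns grow to the right and rows downward; lengths in m; the calibration is good to about 2 mm. A picture is of the moment at which its call begins: read the wrist's pose just before it. camera_model takes no time and is no camera call.
- r.close_job(): hands the job in, once; it reports no verdict.
The state is a dict: "clock": time; "q": joint angles; "qd": joint speeds; "tau": joint torques, N m; "tool_pos": TCP position; "tool_rot": TCP orientation; "force": force on the tool from outside, world axes, zero at the start; "wrist_torque": the same for the moment, N m; "finger_gap": finger opening in m.
Only numpy, scipy, OpenCV 4.12 (cv2) and the standard library are available. Lean on these libraries where they do the work, as an engineer would, in place of code of your own. Each camera call takes 0.05 s, during which the arm holds its last target. There are 200 camera calls.

## Working session

There is one attempt and no reset: what is moved stays moved. The work goes in short steps, Python scripts to look and compute and a shell command to move; the robot and the scene stay as the last step left them, time stands still between calls to the robot, and variables do not carry over. Pictures are saved under pics/ and viewed, on a budget of 10 in all, crops included, one or two more only if the job needs it, and the job is handed in when it is done.

```bash
mkdir -p pics; ls
cat > h.py <<'E'
import numpy as np, cv2
from cell import r
from scipy.spatial.transform import Rotation as R
def cam(name):
    s=r.state(); m=r.camera_model(name); p,d=r.camera(name)
    K=np.array(m["camera_matrix"]); 
    if name=="wrist":
        T=np.array(m["mount"]); Rt=R.from_rotvec(s["tool_rot"]).as_matrix()
        Rc=Rt@T[:3,:3]; c=Rt@T[:3,3]+np.array(s["tool_pos"])
    else:
        c=np.array(m["xyz"]); Rc=np.array(m["rotation"])
        if Rc.shape!=(3,3): Rc=R.from_rotvec(Rc).as_matrix()
    return dict(p=p,d=d,K=K,k1=m["k1"],c=c,R=Rc)
def ray(C,u,v):
    x=(u-C["K"][0,2])/C["K"][0,0]; y=(v-C["K"][1,2])/C["K"][1,1]
    rd=np.hypot(x,y); q=rd
    for _ in range(20): q=rd/(1+C["k1"]*q*q)
    f=q/np.where(rd>0,rd,1)
    return np.stack([x*f,y*f,np.ones_like(x*f)],-1)@C["R"].T
def plane(C,u,v,z):
    d=ray(C,u,v); return C["c"]+d*(z-C["c"][2])/d[2]
def cloud(C):
    u,v=np.meshgrid(np.arange(640.),np.arange(480.))
    return C["c"]+ray(C,u,v)*C["d"][...,None]
def pix(C,P):
    q=(np.asarray(P)-C["c"])@C["R"]; x=q[...,:2]/q[...,2:]; x=x*(1+C["k1"]*(x**2).sum(-1,keepdims=True))
    return x@C["K"][:2,:2].T+C["K"][:2,2]
def save(C,n): cv2.imwrite("pics/"+n,cv2.cvtColor(C["p"],cv2.COLOR_RGB2BGR))
E
python3 - <<'E'
from h import *
import pickle
print(r.state(), r.grip_point_offset)
for n in("top","side"):
    C=cam(n); save(C,n+"0.png"); pickle.dump(C,open(n+".pkl","wb")); print(n,C["c"],C["R"],C["k1"],C["K"][0,0])
print(r.camera_model("wrist"))
E
```

```text
pics
{'clock': 0.0, 'q': array([-1.33198248e+00,  5.33874817e-02,  1.61430898e+00,  1.10442719e-05,
        1.47602453e+00, -1.19018030e-01]), 'qd': array([ 0.00021698,  0.00010574,  0.00020093,  0.00143125, -0.00118664,
       -0.00011634]), 'tau': array([-4.12561149e-04, -3.93679440e+01, -3.70180678e+01, -1.00009011e-04,
        6.90198125e-03,  1.03776367e-05]), 'tool_pos': array([ 0.21874384, -0.58479168,  0.2300351 ]), 'tool_rot': array([-3.08935306e+00, -5.58707176e-01,  1.82768319e-04]), 'force': array([-0.23113169,  0.49427413,  0.21243929]), 'wrist_torque': array([-0.03675857, -0.0068732 ,  0.04899992]), 'finger_gap': 0.08560195586119163} 0.0187
top [ 0.33618213 -0.04291539  1.21182391] [[ 0.04062861 -0.97810724  0.20409691]
 [-0.99917192 -0.04021945  0.00615412]
 [ 0.00218927 -0.20417794 -0.97893134]] 0.03739715894880699 546.9985215267212
side [0.54866948 0.71540292 0.67731729] [[-0.99950874 -0.0089209   0.03004475]
 [-0.02916678  0.61560463 -0.78751523]
 [-0.01147034 -0.78800467 -0.61556241]] -0.08040554671112818 518.3720939580976
{'camera_matrix': array([[391.16978951,   0.        , 323.84951562],
       [  0.        , 391.16978951, 242.58066928],
       [  0.        ,   0.        ,   1.        ]]), 'k1': 0.018078124579358906, 'mount': array([[ 3.93744566e-04, -9.44880532e-01, -3.27415066e-01,
         8.39757492e-02],
       [ 9.99999417e-01,  4.28215946e-05,  1.07900669e-03,
        -6.21038753e-04],
       [-1.00551198e-03, -3.27415300e-01,  9.44879998e-01,
        -1.43331758e-01],
       [ 0.00000000e+00,  0.00000000e+00,  0.00000000e+00,
         1.00000000e+00]])}
```

View pics/top0.png

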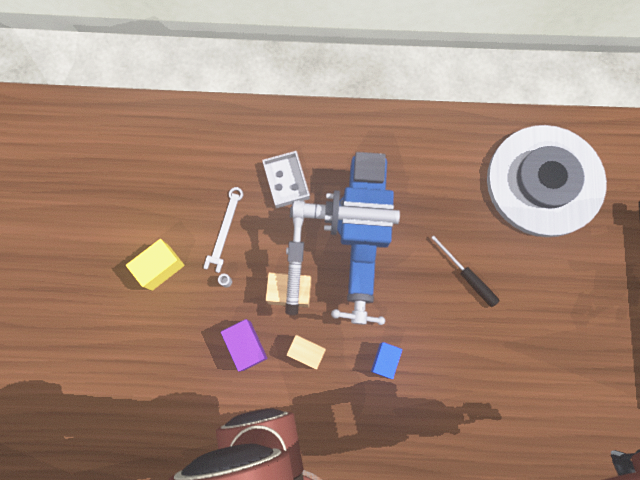

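View pics/side0.png

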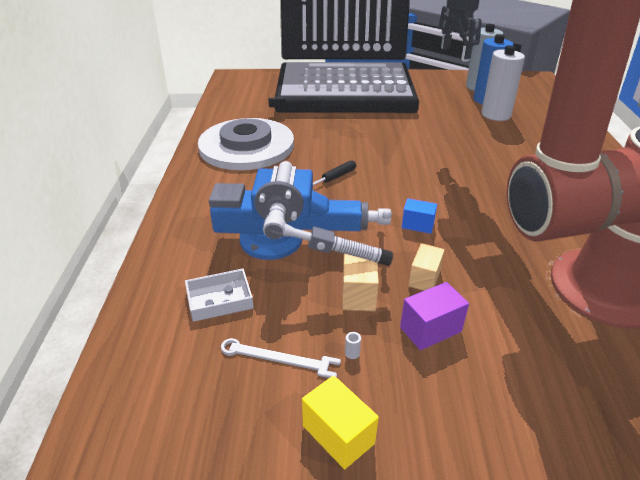

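The top view shows the round head at about (299,212), the collar at about (295,252), the handle end at (292,308) and the plain block under the handle at (288,288). The blue, purple and yellow blocks and the small wooden block at (306,352) are look-alikes. The bystanders are the spanner (222,230), socket (224,280), tray (286,178) and screwdriver (465,270). In the side view the collar is at (321,239) and the handle end at (386,258).

Run:
```python
from h import *
import pickle
T=pickle.load(open("top.pkl","rb"));S=pickle.load(open("side.pkl","rb"))
PT=cloud(T);PS=cloud(S)
f=lambda a:np.round(a,3)
for n,u,v,z in[("head",299,212,.15),("collar",295,253,.125),("end",292,308,.08),("stub",308,212,.14)]:
    print(n,f(plane(T,u,v,z)),"depth",f(PT[v,u]))
for n,u,v in[("head",274,230),("button",319,240),("end",386,258),("block",360,290)]: print("side",n,f(PS[v,u]))
# vise yaw from blue mask, in top, minAreaRect on cloud
h=cv2.cvtColor(T["p"],cv2.COLOR_RGB2HSV); m=(h[...,0]>100)&(h[...,0]<125)&(h[...,1]>120); m[330:]=0
p=PT[m]; p=p[p[:,2]>.03]; print("vise rect",cv2.minAreaRect(p[:,:2].astype(np.float32)*1000))
# handle points: in a corridor of the head-end line, above plane
P=PT.reshape(-1,3); a=plane(T,299,212,.15)[:2]; b=plane(T,292,308,.08)[:2]; d=(b-a)/np.linalg.norm(b-a); n=np.array([-d[1],d[0]])
q=(P[:,:2]-a); s=q@d; t=q@n; k=(abs(t)<.03)&(s>-.02)&(s<.25)&(P[:,2]>.08-0.0)&(P[:,2]<.18)
for lo in np.arange(-.02,.25,.01):
    j=k&(s>=lo)&(s<lo+.01); 
    if j.sum()>3: print(round(lo,3),j.sum(),f([t[j].min(),np.median(t[j]),t[j].max(),P[j,2].max()]))
print(f(a),f(b),np.degrees(np.arctan2(-d[1],-d[0])))
crop=np.hstack([cv2.resize(T["p"][190:330,230:350],(380,443)),cv2.resize(S["p"][200:310,240:410],(400,443))])
cv2.imwrite("pics/crop.png",crop[...,::-1])
```

```text
head [0.624 0.004 0.15 ] depth [0.622 0.004 0.156]
collar [0.545 0.009 0.125] depth [0.544 0.009 0.128]
end [0.438 0.012 0.08 ] depth [0.436 0.011 0.097]
stub [ 0.627 -0.014  0.14 ] depth [ 0.623 -0.014  0.156]
side head [0.632 0.02  0.144]
side button [0.555 0.021 0.124]
side end [0.437 0.019 0.083]
side block [0.484 0.066 0.05 ]
vise rect ((541.6243896484375, -122.71490478515625), (103.90361022949219, 428.3714599609375), 82.40650177001953)
-0.02 88 [-0.02   0.006  0.029  0.163]
-0.01 126 [-0.019  0.006  0.03   0.165]
0.0 138 [-0.02   0.005  0.029  0.161]
0.01 60 [-0.011 -0.002  0.007  0.155]
0.02 42 [-0.011 -0.002  0.006  0.143]
0.03 36 [-0.008 -0.001  0.005  0.141]
0.04 34 [-0.009 -0.003  0.004  0.136]
0.05 46 [-0.015 -0.002  0.013  0.135]
0.06 80 [-0.021 -0.003  0.013  0.138]
0.07 87 [-0.021 -0.004  0.012  0.138]
0.08 82 [-0.02  -0.002  0.013  0.132]
0.09 75 [-0.017 -0.002  0.013  0.131]
0.1 64 [-0.014 -0.001  0.01   0.123]
0.11 61 [-0.014 -0.001  0.011  0.12 ]
0.12 59 [-0.013 -0.002  0.01   0.116]
0.13 65 [-0.014 -0.001  0.011  0.114]
0.14 63 [-0.014 -0.001  0.01   0.112]
0.15 61 [-0.013 -0.     0.01   0.106]
0.16 66 [-0.014 -0.001  0.011  0.105]
0.17 59 [-0.013 -0.     0.011  0.101]
0.18 65 [-0.015 -0.002  0.011  0.099]
0.19 64 [-0.014 -0.001  0.011  0.097]
0.2 6 [-0.009 -0.002  0.004  0.092]
[0.624 0.004] [0.438 0.012] -2.384770014661095
```

View pics/crop.png

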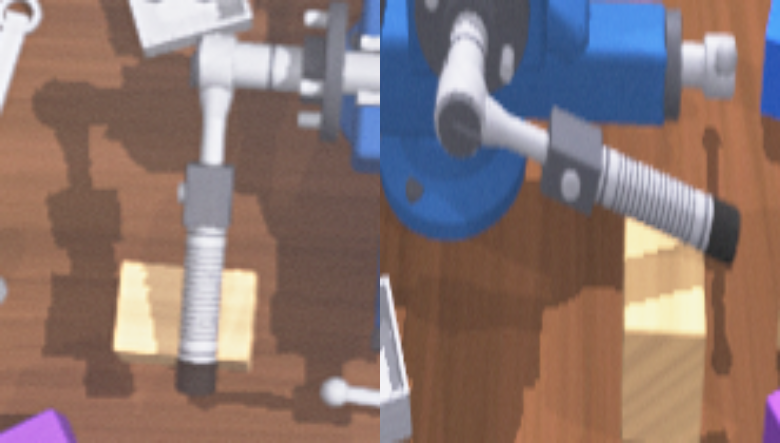

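The crop shows the plain wooden block under the handle, which is the right one. The bright round button on the collar is at about side pixel (321,246), and the collar is about at top pixel (295,252).

Run:
```python
from h import *
import pickle
S=pickle.load(open("side.pkl","rb"))
def py(u,v,y): d=ray(S,u,v); return S["c"]+d*(y-S["c"][1])/d[1]
b=py(320.8,246,.0285); h=py(275,229.3,.016); print("button",b,"head face",h, "dist",np.linalg.norm((b-h)[[0,2]]),"droop",np.arctan2((b-h)[2],-(b-h)[0]))
s=r.state(); Rt=R.from_rotvec(s["tool_rot"]).as_matrix(); print("tool axes in world (cols)\n",Rt.round(4))
# wanted tool x along handle out or back
print("yaw tool x",np.degrees(np.arctan2(Rt[1,0],Rt[0,0])))
```

```text
button [0.55216409 0.0285     0.11686777] head face [0.63035926 0.016      0.14239837] dist 0.0822575035639003 droop -0.3155865407875189
tool axes in world (cols)
 [[ 9.367e-01  3.502e-01 -5.000e-04]
 [ 3.502e-01 -9.367e-01  1.900e-03]
 [ 2.000e-04 -1.900e-03 -1.000e+00]]
yaw tool x 20.49938893982407
```

```bash
python3 -m jog '[{"xyz":[30,-26,0],"turn":0},{"xyz":[61,-52,0],"turn":0},{"xyz":[91,-78,0],"turn":0},{"xyz":[122,-104,0],"turn":0},{"xyz":[152,-130,0],"turn":0}]' 85
```

```text
clock: 0.52
tool_pos: [0.3161, -0.4085, 0.2306]
tool_rot: [-3.091, -0.558, 0.0]
force: [0.7, -0.5, 0.8]
finger_gap: 0.085
```

```bash
python3 -m jog '[{"xyz":[30,-26,0],"turn":0},{"xyz":[61,-52,0],"turn":0},{"xyz":[91,-78,0],"turn":0},{"xyz":[122,-104,0],"turn":0},{"xyz":[152,-130,0],"turn":0}]'
```

```text
clock: 0.93
tool_pos: [0.4129, -0.2334, 0.231]
tool_rot: [-3.091, -0.559, -0.0]
force: [1.0, -0.2, 0.2]
finger_gap: 0.085
```

```bash
python3 -m jog '[{"xyz":[30,-26,0],"turn":0},{"xyz":[61,-52,0],"turn":0},{"xyz":[91,-78,0],"turn":0},{"xyz":[122,-104,0],"turn":0},{"xyz":[152,-130,0],"turn":0}]'
```

```text
clock: 1.35
tool_pos: [0.5098, -0.0583, 0.231]
tool_rot: [-3.091, -0.559, 0.0]
force: [0.9, -0.6, -0.4]
finger_gap: 0.0848
```

```bash
python3 -m jog '[{"xyz":[30,-26,0],"turn":7},{"xyz":[61,-51,0],"turn":14},{"xyz":[61,-51,0],"turn":20},{"xyz":[61,-51,0],"turn":22.9},{"xyz":[61,-51,0],"turn":22.9}]'
python3 - <<'E'
from h import *
import pickle
s=r.state(); print(s["clock"],s["tool_pos"],s["finger_gap"]); print(R.from_rotvec(s["tool_rot"]).as_matrix().round(4))
C=cam("wrist"); save(C,"w0.png"); pickle.dump(C,open("w.pkl","wb"))
print(pix(C,[[.549,.009,.115],[.63,.006,.14]]))
E
```

```text
clock: 1.77
tool_pos: [0.5486, 0.0097, 0.2305]
tool_rot: [-3.141, 0.064, 0.002]
force: [0.5, -0.1, -1.0]
finger_gap: 0.0852
1.7667 [0.5485635  0.00972713 0.2305186 ] 0.08521011906739878
[[ 9.992e-01 -4.080e-02 -1.400e-03]
 [-4.080e-02 -9.992e-01  1.000e-04]
 [-1.400e-03 -0.000e+00 -1.000e+00]]
[[325.00493314 233.82585082]
 [324.8335926  110.90673109]]
```

View pics/w0.png

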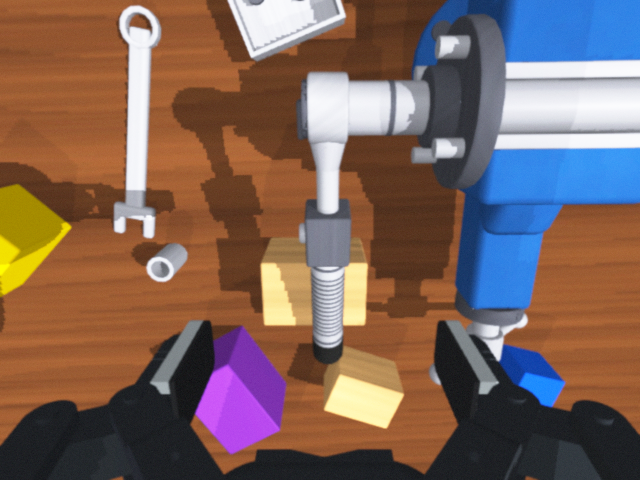

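The wrist view shows the collar at columns 305–350, rows 200–266, with the button at (302,233). The prediction was (325,234), so the handle lies about 2 mm to the right and its position along the handle agrees. I'll shift tool y by +2 mm and descend 136 mm.

```bash
python3 -m jog '[{"xyz":[0,2,30],"turn":0},{"xyz":[0,2,65],"turn":0},{"xyz":[0,2,100],"turn":0},{"xyz":[0,2,122],"turn":0},{"xyz":[0,2,136],"turn":0}]'
python3 - <<'E'
from h import *
C=cam("wrist"); save(C,"w1.png"); s=r.state(); print(s["tool_pos"],s["force"])
C=cam("side"); 
cv2.imwrite("pics/s1.png",np.vstack([cv2.resize(cv2.imread("pics/w1.png"),(400,300)),cv2.resize(C["p"][170:290,240:400,::-1],(400,300))]))
E
```

```text
clock: 2.23
tool_pos: [0.5459, 0.0064, 0.0912]
tool_rot: [-3.14, 0.065, 0.009]
force: [-0.7, 0.1, 0.3]
finger_gap: 0.0848
[0.54469936 0.00646119 0.08927871] [-1.78233574 -0.45494845 -1.74296188]
```

View pics/s1.png

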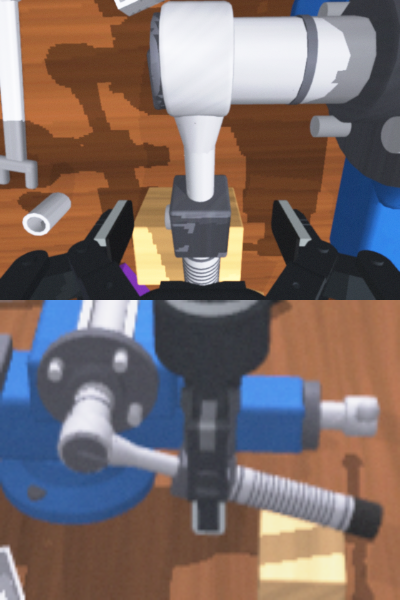

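The wrist image shows the fingers centred on the collar (201 against 202). In the side image the finger sits about 6 mm further along the handle than the button and slightly low. I'll nudge it and let it settle.

```bash
python3 -m jog '[{"xyz":[2,0,-1],"turn":0},{"xyz":[2,0,-1],"turn":0},{"xyz":[2,0,-1],"turn":0},{"xyz":[2,0,-1],"turn":0}]'
python3 - <<'E'
from h import *
s=r.state(); print(s["tool_pos"],s["force"],s["wrist_torque"],s["qd"].round(3))
E
```

```text
clock: 2.67
tool_pos: [0.5518, 0.0064, 0.0982]
tool_rot: [3.141, -0.066, 0.005]
force: [0.2, 0.9, -0.3]
finger_gap: 0.0849
[0.5518182  0.00639541 0.09819275] [ 0.18866917  0.85440111 -0.34712795] [0.01678507 0.00640476 0.01648289] [ 0.002  0.003  0.009  0.001 -0.001  0.002]
```

```bash
python3 -m jog '[{"xyz":[-1,0,1],"turn":0},{"xyz":[-1,0,1],"turn":0},{"xyz":[-1,0,1],"turn":0},{"xyz":[-1,0,1],"turn":0},{"xyz":[-1,0,1],"turn":0}]' 20 50; python3 -m jog '[{"xyz":[0,0,0],"turn":0},{"xyz":[0,0,0],"turn":0},{"xyz":[0,0,0],"turn":0}]'
python3 - <<'E'
from h import *
C=cam("wrist"); s=r.state(); print(s["clock"],s["tool_pos"],s["force"],s["wrist_torque"],s["finger_gap"])
D=cam("side")
cv2.imwrite("pics/s2.png",np.vstack([cv2.resize(C["p"][...,::-1],(480,360)),cv2.resize(D["p"][170:290,240:400,::-1],(320,240),).repeat(1,0) if 0 else cv2.resize(D["p"][190:270,240:400,::-1],(480,240))]))
E
```

```text
clock: 3.08
tool_pos: [0.5497, 0.0073, 0.0959]
tool_rot: [-3.14, 0.065, -0.0]
force: [0.3, 4.4, 1.5]
finger_gap: 0.0293
clock: 3.33
tool_pos: [0.5497, 0.0073, 0.0958]
tool_rot: [-3.14, 0.065, -0.0]
force: [-3.5, 4.8, 5.5]
finger_gap: 0.0294
3.3833 [0.54971444 0.00728814 0.09583133] [-2.65939291  4.30459417  5.77689326] [0.71611039 0.42987408 0.2483961 ] 0.02876102178441871
```

View pics/s2.png

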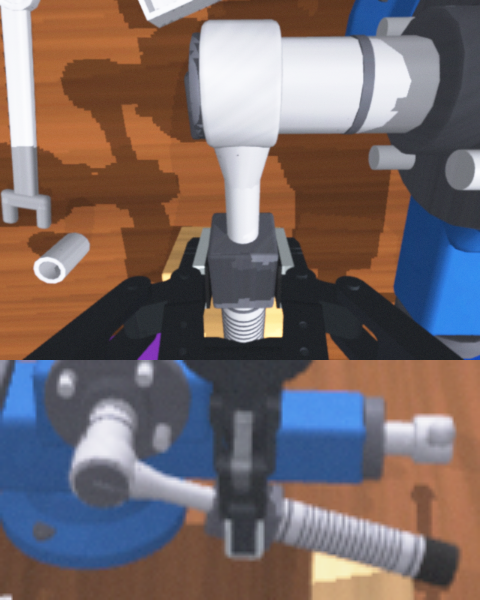

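The opening is 29 mm, so the button is squeezed flush, and the pads sit on the collar (wrist crop about (245,265)). Next I lift along the arc to level.

```bash
python3 -m jog '[{"xyz":[-1.4,0,-5],"turn":0},{"xyz":[-2.4,0,-10],"turn":0},{"xyz":[-3.1,0,-15],"turn":0},{"xyz":[-3.6,0,-20],"turn":0},{"xyz":[-3.8,0,-25],"turn":0}]'; python3 -m jog '[{"xyz":[0,0,0],"turn":0},{"xyz":[0,0,0],"turn":0}]'
```

```text
clock: 3.85
tool_pos: [0.5431, 0.0075, 0.1163]
tool_rot: [-3.14, 0.065, 0.01]
force: [2.6, 3.9, -11.8]
finger_gap: 0.0292
clock: 4.02
tool_pos: [0.5433, 0.0075, 0.1174]
tool_rot: [-3.14, 0.065, 0.01]
force: [-1.1, 5.2, -10.6]
finger_gap: 0.0294
```

```bash
python3 -m jog '[{"xyz":[-8,0,0],"turn":0},{"xyz":[-18,0,0],"turn":0},{"xyz":[-28,0,0],"turn":0},{"xyz":[-35,0,0],"turn":0},{"xyz":[-40,0,0],"turn":0}]'; python3 -m jog '[{"xyz":[0,0,0],"turn":0},{"xyz":[0,0,0],"turn":0}]'
python3 - <<'E'
from h import *
C=cam("wrist"); s=r.state(); print(s["clock"],s["tool_pos"],s["force"],s["wrist_torque"],s["finger_gap"])
D=cam("side")
cv2.imwrite("pics/s3.png",np.vstack([cv2.resize(C["p"][...,::-1],(480,360)),cv2.resize(D["p"][190:270,240:400,::-1],(480,240))]))
E
```

```text
clock: 4.43
tool_pos: [0.5049, 0.0088, 0.1195]
tool_rot: [-3.14, 0.066, 0.001]
force: [1.9, 5.0, -8.8]
finger_gap: 0.0291
clock: 4.6
tool_pos: [0.5048, 0.0087, 0.1197]
tool_rot: [-3.14, 0.066, 0.004]
force: [-1.9, 5.2, -7.3]
finger_gap: 0.0295
4.65 [0.50487089 0.00875474 0.11971662] [-2.25996867  5.07397479 -7.66387406] [0.66353039 0.7662085  0.35847851] 0.029666835098115057
```

View pics/s3.png

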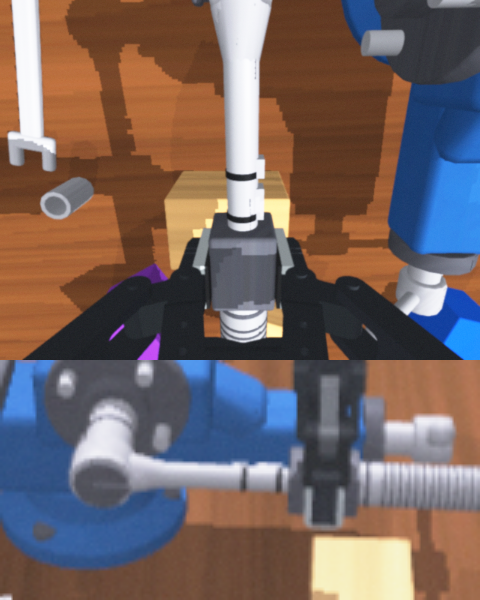

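The wrist view shows two rings out. The second is at about (242,218) and just clear of the collar mouth (row 231). TCP-to-nut distance of 126 mm agrees with a draw-out of about 41 mm. It needs about 19 mm more, and 2 mm up.

```bash
python3 -m jog '[{"xyz":[-6,0,-1],"turn":0},{"xyz":[-11,0,-2],"turn":0},{"xyz":[-15,0,-2],"turn":0},{"xyz":[-18,0,-2],"turn":0},{"xyz":[-19,0,-2],"turn":0}]'; python3 -m jog '[{"xyz":[0,0,0],"turn":0},{"xyz":[0,0,0],"turn":0},{"xyz":[0,0,0],"turn":0}]'
python3 - <<'E'
from h import *
import pickle
C=cam("wrist"); s=r.state(); print(s["clock"],s["tool_pos"],s["force"],s["wrist_torque"],s["finger_gap"])
D=cam("side"); pickle.dump((C,D),open("f.pkl","wb"))
cv2.imwrite("pics/s4.png",np.vstack([cv2.resize(C["p"][60:360,120:520,::-1],(480,360)),cv2.resize(D["p"][190:270,240:400,::-1],(480,240))]))
E
```

```text
clock: 5.12
tool_pos: [0.4871, 0.0093, 0.1225]
tool_rot: [-3.141, 0.066, -0.001]
force: [2.5, 4.7, -8.5]
finger_gap: 0.0292
clock: 5.37
tool_pos: [0.487, 0.0093, 0.1224]
tool_rot: [-3.141, 0.066, 0.0]
force: [0.6, 4.3, -7.2]
finger_gap: 0.029
5.4167 [0.487004   0.00934794 0.12240995] [ 0.41953097  4.53795823 -6.74291097] [0.77587125 0.46560081 0.34182535] 0.029028960123039193
```

View pics/s4.png

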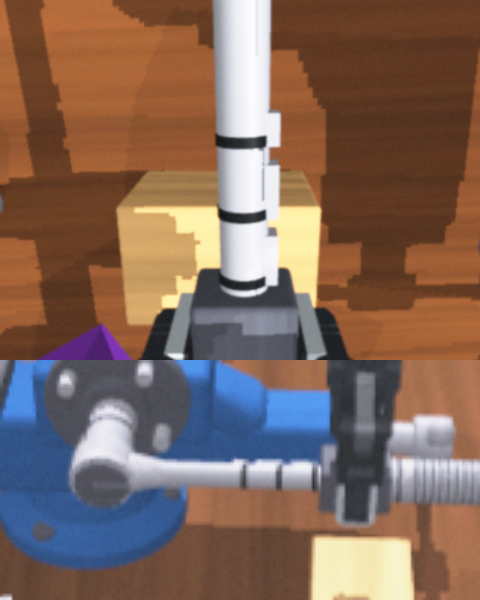

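The third ring is at about (242,285) and just clear of the mouth (row about 295). TCP-to-nut distance gives about 59 mm. I'll check the level from the side-camera depth.

Run:
```python
from h import *
import pickle
C,D=pickle.load(open("f.pkl","rb"))
for n,c in(("wrist",C),("side",D)):
    P=cloud(c); q=P[c["d"]>0]; 
    for lo,hi in((.36,.45),(.52,.60)):
        for x in np.arange(lo,hi,.01):
            k=(abs(q[:,0]-x-.005)<.005)&(abs(q[:,1]-(.0065+(.63-x)*.02))<.008)&(q[:,2]>.1)&(q[:,2]<.18)
            if k.sum()>5: print(n,round(x,2),k.sum(),np.percentile(q[k,2],95).round(4))
print(r.state()["qd"].round(3))
```

```text
wrist 0.44 242 0.1533
wrist 0.45 896 0.1534
wrist 0.52 1206 0.148
wrist 0.53 1364 0.1481
wrist 0.54 1394 0.1482
wrist 0.55 1547 0.1483
wrist 0.56 1617 0.1482
wrist 0.57 1774 0.1483
wrist 0.58 1942 0.1483
wrist 0.59 1580 0.1484
side 0.36 27 0.1514
side 0.37 33 0.1518
side 0.38 27 0.151
side 0.39 27 0.1513
side 0.4 31 0.1508
side 0.41 32 0.1509
side 0.42 33 0.1509
side 0.43 33 0.1515
side 0.44 33 0.1509
side 0.45 30 0.1506
side 0.52 52 0.1453
side 0.53 45 0.1451
side 0.54 47 0.1457
side 0.55 47 0.1455
side 0.56 48 0.146
side 0.57 48 0.1451
side 0.58 50 0.1454
side 0.59 45 0.1452
[ 0.001 -0.     0.001 -0.003 -0.001 -0.002]
```

Both cameras show the shaft level to better than 0.01 rad and the handle well above the 70 mm block, with the arm still. Handing in.

```bash
python3 -c "
from cell import r
r.close_job(); s=r.state(); print(s['clock'],s['tool_pos'],s['finger_gap'],s['force'])"
```

```text
the job is handed in; nothing more can be done
the job is handed in; nothing more can be done
```

The job is handed in, with the gripper still holding the handle level at the third ring. I pinched the collar with 50 N, lifted the handle to level, and drew it out. It took about 5.4 s on the robot's clock, and `close_job()` gave no verdict.

Last checks before handing in:
- **Button:** the fingers were 29 mm apart. That means the button was flush; the given squeezed width is 30 mm.
- **Draw-out:** the third ring was just clear of the collar. The arm's position gives about 59 mm; the picture suggests 59–60 mm.
- **Level:** both the side and wrist cameras showed the shaft level to within about 0.01 rad.
- **Block:** the handle's underside was about 55 mm above the block's top.
- **Arm:** it was still, and the largest force reading printed between moves was about 12 N, during the lift.
- **Bystanders:** I kept clear of them and saw none move, but I did not measure them again at the end. The final pictures did not show all of them.

No check failed. The two cameras differed by about 3 mm in absolute height but agreed on the level. Earlier, the arm read up to 6 mm off its target just after the quick descent, so I let it settle and corrected it before gripping.

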